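Seat the film carrier in the viewing gate

ROBOT

A 6-joint arm with a two-finger parallel gripper is mounted at the origin on a cart in front of the work surface, level with it; the furniture and walls round the work are solid. World frame = base frame: x ahead of the robot, y to its left, z up, the work surface at z = 0. Lengths are in m, angles in rad, forces in N, time in s.
With the tool pointing down it reaches from about 0.25 to 0.8 m from the base axis. Payload 3.9 kg.
Tool frame: the origin (TCP) lies at the very end of the fingers, on their centre line; the grasp point (between the pads) lies 19 mm behind it; z points along the fingers, y is the direction in which the jaws open and shut (so a half turn about z gives the same grasp; the last joint's range is limited). The gripper opens to 85 mm and grips with 20 to 120 N. Pads are 22 mm wide; open, the fingers measure 114 mm over their backs; the gripper's body (76 mm by 85 mm) begins 54 mm behind the grasp point. The pads swing forward as they close: fully open they stand 13 mm farther back than shut.
Start: joints at [1.202, 0.26, -0.138, 1.173, 0, 1.571], TCP at [0.189, 0.49, 0.231] pointing down, gripper open.
Joint ranges: [-2.78, 2.78], [-0.83, 1.72], [-1.28, 1.37], [-1.9, 2.12], [-1.57, 1.48], [-3.14, 3.14]. Speed limits (rad/s): [2.57, 2.57, 3.14, 3.14, 3.14, 3.14].

INTERFACE

Orientations are given as a unit quaternion [x, y, z, w].
In Python, from cell import get_obs, cams, workorder gives the robot as it stands.
- The arm moves only by the shell command python3 -m pendant 'ROWS' [FORCE]. ROWS is JSON, a list of rows, each a list of 7 numbers: the shift along the world's x, y, z each as a share of 250 mm, from -1 to 1, then the turn, a rotation vector about the world's x, y, z each as a share of 0.12 rad, from -1 to 1, then the opening, from 0 (shut) to 1 (fully open). In form: [[x, y, z, wx, wy, wz, claw], ...]. A call has exactly 5 rows; each row shifts and turns the commanded pose from where the row before left it; what a row does not reach is not made up. A row lasts 1/10 s, in which the tool goes at most 50 mm and 8.59 degrees, less where a joint would pass 70% of its speed; a pose out of reach is approached as far as the arm can. A call with a number of a shift or a turn outside -1 to 1 is refused whole. A call with a gripper value outside its range is refused whole. The fingers move at their own pace and stop on an object; FORCE is the grip in N (left out, the last holds). Time passes only in rows, so rows that do not move let the fingers close, or fill a call up. It gives the time, the measured TCP pose, the force and the opening at its end, in the units of the state.
- get_obs(): the state, without advancing time (a new reading comes with each control period).
- cams.read_camera(name): name is "scene" or "top"; returns (picture, depth): 480x640x3 uint8, red, green, blue; 480x640 float32, m along the optical axis (not along the pixel's ray), 0 where there is no reading.
- cams.camera_model(name): a dict with "K" (3x3 intrinsics, pixels), "extrinsics" (4x4, takes a point from camera to world coordinates). Camera axes: x right, y down, z forward; pixel columns grow to the right and rows downward; lengths in m; the calibration is good to about 2 mm. A picture is of the moment at which its call begins. camera_model takes no time and is no camera call.
- workorder.hand_in(): hands the job in, once; it reports no verdict.
The state is a dict: "clock": time; "qpos": joint angles; "qd": joint speeds; "joint_torque": joint torques, N m; "eef_pos": TCP position; "eef_rot": TCP orientation; "wrist_force": force on the tool from outside, world axes, zero at the start; "ft_torque": the same for the moment, N m; "finger_gap": finger opening in m.
Only numpy, scipy, OpenCV 4.12 (cv2) and the standard library are available. Lean on these libraries where they do the work, as an engineer would, in place of code of your own. Each camera call takes 0.05 s, during which the arm holds its last target. There are 200 camera calls.

TASK

Pick up the film carrier by its grip block, lay it flat on the open bed of the film gate with its tapered nose towards the overhang but not yet under it, then slide it in under the overhang until it is fully home against the hidden stop, and let go. Feel for the stop and do not force the carrier: once its nose is under the overhang, never push it with more than about 25 N. Leave the other things on the table where they are.

Things in the scene. Friction and masses are not known exactly. Their poses are not given: they have to be found in the camera images.
- gate: Film gate, grey and aluminium, fixed: base 250 long, 96 wide, its top (the bed) 12 mm above the table. Origin: table height, centre line, under the mouth edge of the overhang; x = direction of sliding in, y across, z up. Limit once the nose is under the overhang: all contacts of carrier and gate together 40 N (toe and bed make about 12 of it), so push with 25 N at most.
- gate_bed (a point): Middle of the open bed, on its surface, at gate x = -80 mm, z = 12. The bed is open above from gate x = -150 to 0, between rails 8 mm high and 78 mm apart, which converge by a flare over x = -35..0 to a channel 63 mm wide. Axes as the gate's.
- gate_mouth (a point): Mouth: on the bed surface, centre line, gate x = 0, z = 12. From x = 1 to 100 a head roofs the 63 mm channel: roof underside 11 mm above the bed, head top 48 mm above the table (black lens ring to 54). At x = 12 a sprung toe hangs 6.3 mm above the bed; the nose rides it up, which takes some newtons of push, then steady friction of about 6 to 11 N, which keeps the carrier in place.
- gate_stop (a point): Middle of the range, on the bed, gate x = 60 mm, z = 12, of the hidden rigid cross stop. The face that the nose meets lies anywhere up to 16 mm before or behind this point; its setting changes and is not measured, so feel for it: the push rises sharply at the stop.
- carrier: Film carrier, loose, 0.2 kg: black plate 125 long (x), 60 wide (y), 8 thick with two amber windows; the nose (+x end) tapers over 18 mm to 4.5 thick. Aluminium grip block on the tail half: 30 long (x), 24 wide (y), centred at x = -46, from z = 8 to 42 mm; it stays outside the head. Origin: centre of the plate's underside; z up.
- telltale (a joint): Tell-tale pin of the gate, m: 0 free, grows as the carrier's nose pushes it in over its last 6 mm of travel; about 0.006 when the nose is home against the stop (soft spring, about 1 N). Its aluminium end comes out of the back wall of the gate by the same amount.
- weight: dark grey cloth-covered lead weight, 100x46x27; bystander (mm; origin at the centre of its underside)
- loupe: small black stand loupe, 43 across, 38 high; bystander (mm; origin at the centre of its underside)
- eraser: eraser block in a sleeve, 55x25x14; bystander (mm; origin at the centre of its underside)
- tweezers: steel tweezers lying flat, 131x20x9; bystander (mm; origin at the centre of its underside)
- brush: flat brush with dark handle lying flat, 187x24x12; bystander (mm; origin at the centre of its underside)
- jar: small white screw jar with black lid, 49 across, 60 high; bystander (mm; origin at the centre of its underside)
Mind the look-alikes: they are no part of the job. What is shaped like the carrier but turquoise is not meant.

How it is judged:
On the way:
1. the carrier lies flat on the open bed, nose towards the overhang and not yet under it (x of carrier in the frame of gate between -0.125 and -0.0625 m and y of carrier in the frame of gate between -0.014 and 0.014 m and z of carrier in the frame of gate between 0.009 and 0.015 m and angle between carrier's own z axis and vertical below 0.06 rad and angle between the x axis of carrier and the x axis of gate, either way round below 0.15 rad), for 0.1 s.
At the end, for the whole second after the job is handed in: The carrier lies flat on the bed (within 2.5 mm), in line with the gate (0.12 rad, 4 mm sideways), its nose under the overhang and home against the stop: tell-tale pushed in more than 4.5 mm of its 6; released and at rest (value of joint telltale above 0.0045 m and x of carrier in the frame of gate between -0.022 and 0.018 m and y of carrier in the frame of gate between -0.004 and 0.004 m and z of carrier in the frame of gate between 0.0095 and 0.0145 m and angle between carrier's own z axis and vertical below 0.06 rad and angle between the x axis of carrier and the x axis of gate, either way round below 0.12 rad and linear speed of carrier below 0.01 m/s); the robot touches nothing.
It fails at once if with its nose under the overhang, the carrier is pressed against the gate with over 40 N in all (contact force between carrier and gate above 40 N and x of carrier in the frame of gate above -0.06 m).
It fails at once if another thing on the table is moved more than 30 mm (distance of any of weight, loupe, eraser, tweezers, brush, jar from where it was at the start of the episode above 0.03 m).
It also fails if it takes over 51 s, if anything falls off the work surface, if the arm or the gripper's body presses on something with over 40 N, if the wrist force passes 120 N, or if a joint passes its speed limit or range.

## Working session

There is one attempt and no reset: what is moved stays moved. The work goes in short steps, Python scripts to look and compute and a shell command to move; the robot and the scene stay as the last step left them, time stands still between calls to the robot, and variables do not carry over. Pictures are saved under pics/ and viewed, about 8 in all and at most 12, crops included, and the job is handed in when it is done.

```bash
mkdir -p pics; ls; cat > h.py <<'E'
import numpy as np, cv2
from cell import get_obs, cams, workorder
def grab(n):
    im,d=cams.read_camera(n); m=cams.camera_model(n); return im,d,np.array(m["K"]),np.array(m["extrinsics"])
def cloud(d,K,T):
    v,u=np.mgrid[:480,:640]; P=np.stack([(u-K[0,2])/K[0,0]*d,(v-K[1,2])/K[1,1]*d,d,np.ones_like(d)],-1)
    P=(P@T.T)[...,:3]; P[d<=0]=np.nan; return P
def save(im,f): cv2.imwrite('pics/'+f,im[...,::-1])
E
python3 - <<'E'
from h import *
for n in("top","scene"):
    im,d,K,T=grab(n); save(im,n+'0.png'); np.savez(n+'0.npz',im=im,d=d,K=K,T=T); print(n,K,T.round(3))
o=get_obs(); print({k:np.round(v,3) for k,v in o.items()})
E
```

```text
pics
top [[494.44443806   0.         324.22741883]
 [  0.         494.44443806 246.08573145]
 [  0.           0.           1.        ]] [[-0.003 -0.981  0.193  0.4  ]
 [-1.    -0.003 -0.031 -0.025]
 [ 0.031 -0.193 -0.981  0.998]
 [ 0.     0.     0.     1.   ]]
scene [[567.06638393   0.         330.30650295]
 [  0.         567.06638393 236.36065545]
 [  0.           0.           1.        ]] [[ 0.862 -0.386  0.328  0.116]
 [-0.507 -0.668  0.546 -0.806]
 [ 0.009 -0.637 -0.771  1.157]
 [ 0.     0.     0.     1.   ]]
{'clock': np.float64(0.1), 'qpos': array([ 1.202,  0.261, -0.139,  1.173,  0.   ,  1.571]), 'qd': array([ 0.001, -0.   ,  0.004, -0.   ,  0.   , -0.001]), 'joint_torque': array([-0.0000e+00, -4.0651e+01,  2.5453e+01,  1.0000e-02, -0.0000e+00,
       -0.0000e+00]), 'eef_pos': array([0.189, 0.489, 0.231]), 'eef_rot': array([ 0.183,  0.983, -0.001, -0.   ]), 'wrist_force': array([ 0.227, -0.532,  0.499]), 'ft_torque': array([ 0.001, -0.012, -0.03 ]), 'finger_gap': np.float64(0.086)}
```

View pics/top0.png

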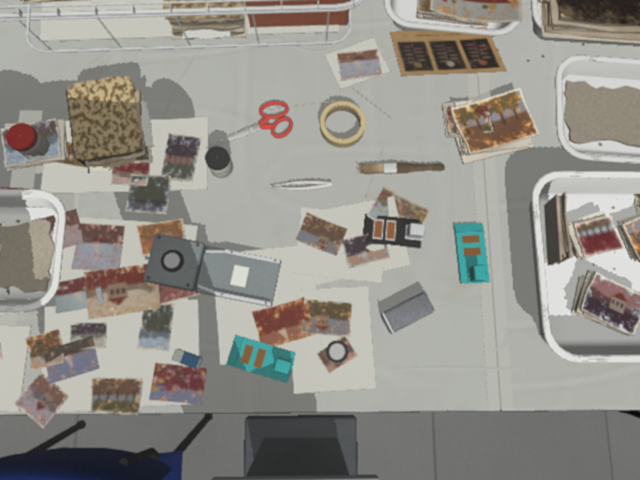

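View pics/scene0.png

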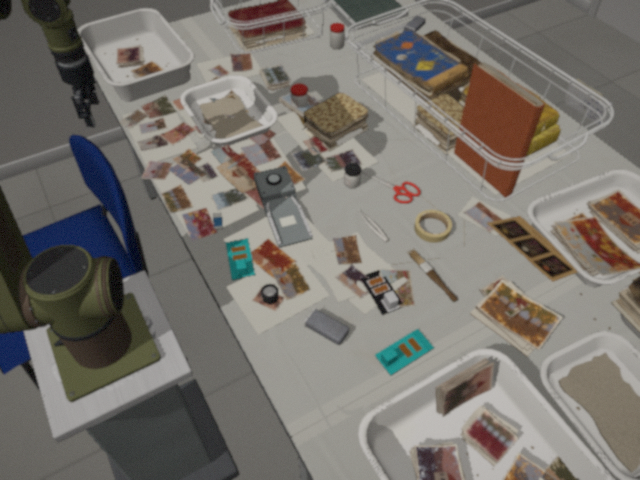

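Top view: the gate has its head at (172,261) and its open bed running to (278,280). The carrier candidates are the black plate at (395,231) and turquoise plates at (262,358) and (471,252). The black one with amber windows fits the description. I'll confirm it in an enlarged crop and measure.

```bash
python3 - <<'E'
from h import *
z=np.load('top0.npz'); im,d,K,T=[z[k] for k in('im','d','K','T')]; P=cloud(d,K,T)
a=cv2.resize(im[180:280,350:440],None,fx=5,fy=5,interpolation=cv2.INTER_CUBIC)
s=np.load('scene0.npz'); b=cv2.resize(s['im'][260:320,350:415],None,fx=5,fy=5,interpolation=cv2.INTER_CUBIC)
c=np.zeros((500,450+325,3),np.uint8); c[:,:450]=a; c[:300,450:]=b; save(c,'crop1.png')
Z=P[...,2]
print("table",np.nanmedian(Z[330:350,400:430]))
print((Z[205:255:3,358:436:4]*1000).round())
print('gate');print((Z[228:312:5,140:290:7]*1000).round())
# gate regions
def rect(mask,off=(0,0)):
    q=P[mask][:,:2].astype(np.float32); r=cv2.minAreaRect(q); return len(q),np.round(cv2.boxPoints(r)*1000)
m=np.zeros(Z.shape,bool); m[220:315,135:295]=1
print('head',rect(m&(Z>.042)&(Z<.05)))
print('ring',rect(m&(Z>.0515)))
E
```

```text
table -0.0007222607086330157
[[ 7.  2.  5.  1.  6.  5.  1.  4.  5.  1.  5.  3.  2.  4.  6.  6. -1.  0.
  -3. -1.]
 [ 7.  3.  2.  6.  9.  8.  7.  4.  1. -0.  3.  0.  0. -1.  5.  6.  7. 10.
  -2. -2.]
 [ 3.  3.  5. 10. 10.  5.  3.  5.  2.  2.  4.  2.  3.  3.  7.  6.  7. 11.
  16. -0.]
 [ 8.  5.  5. 10. 10.  9.  3.  4.  1.  1. -0.  1.  2.  4.  7.  7.  7.  8.
  -0. -1.]
 [ 3.  7.  5.  9. 12.  4.  7.  4.  8.  7. -0.  0.  3.  2.  6.  8. nan  7.
   0.  1.]
 [ 6.  4.  5.  6.  9.  6.  5.  9.  5.  8.  8.  5.  7.  8.  5.  8.  7. -3.
  -2.  0.]
 [ 4.  6.  3. 11.  6.  9.  9. 10.  6.  9.  8.  9.  6.  7.  6.  5.  5. -3.
  -1. -4.]
 [ 3.  4.  7.  9.  9.  7.  8.  5.  6.  7.  7.  6. 12. 38. 38. 41. 40. -0.
  -3.  2.]
 [ 5.  3.  3.  8.  3.  8.  7.  8.  8.  7. 11.  7.  8. 39. 42. 41. 43. -4.
  -1. -2.]
 [ 6.  4.  4.  7.  7.  7.  5.  7.  8. 10.  9.  4. 12. 41. nan 42. 41. -3.
  -2. -4.]
 [ 3.  7.  8.  9.  6.  8.  5.  7.  9.  6. 11.  6.  8. 33. 36. 40. 42.  2.
   2. -0.]
 [10.  6.  7.  6.  8.  5.  5.  9.  6.  5.  7. 10. 13. 12. 13. 17. 11. -1.
   1. -1.]
 [ 2.  4.  3.  6.  7.  5.  7. 12.  7.  7.  8.  7.  
[... 1486 characters left out ...]
  1. -1.]
 [11.  9. 10.  5.  7. 20. 44. 46. 21. 20. 12. 11. 12. 13. 12. 13. 13. 10.
   9. 13.  3.  0.]
 [ 7. 12. 12.  5.  7.  7.  6.  7.  6. 10. 11. 21. 16.  9. 13.  9. 14.  9.
  13. 10.  0. -2.]
 [10. 10. 12.  8.  9.  8.  7. -0.  1. -3. -1.  3.  4. 17. 19. nan 12.  9.
  13. 11.  2.  0.]
 [ 6.  9. 12. 11.  2.  6.  5.  3.  1. -1. -1.  4.  4.  7.  3.  2. 10. 20.
  19.  3.  3.  7.]
 [ 9. 10. 13.  8.  7.  1. -0.  2.  3. -3.  2.  3.  3.  4. -1.  5.  5.  2.
   0.  8.  6.  8.]]
head (1961, array([[499., 196.],
       [594., 178.],
       [612., 276.],
       [518., 294.]], dtype=float32))
ring (363, array([[507., 199.],
       [590., 185.],
       [605., 271.],
       [521., 285.]], dtype=float32))
```

View pics/crop1.png

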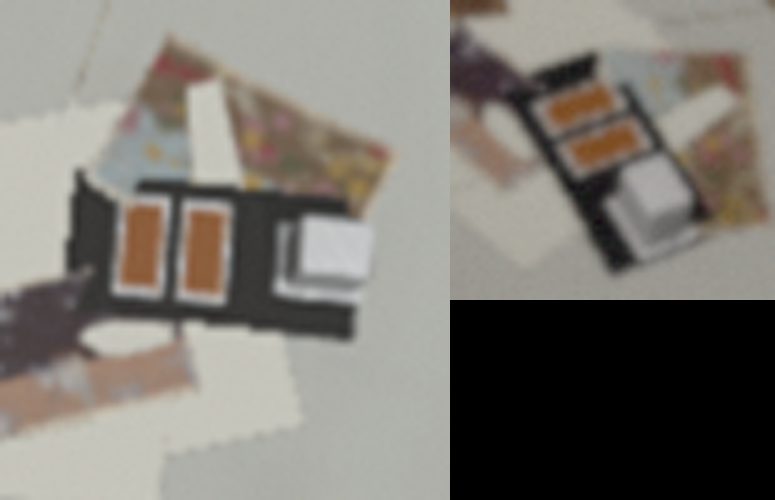

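The crop confirms it: black plate, two amber windows, tapered nose at the left (world +y), aluminium block at the right (about (417,230) in the full picture). Next I'll fit the carrier and gate poses and check them with an overlay.

```bash
cat >> h.py <<'E'
def proj(p,K,T):
    p=np.atleast_2d(p); q=(p-T[:3,3])@T[:3,:3]; return q[:,:2]/q[:,2:]*[K[0,0],K[1,1]]+[K[0,2],K[1,2]]
def box(o,th,x0,x1,y0,y1,z):
    c,s=np.cos(th),np.sin(th); return np.array([[o[0]+c*x-s*y,o[1]+s*x+c*y,z] for x,y in((x0,y0),(x1,y0),(x1,y1),(x0,y1))])
def onplane(uv,z,K,T):
    uv=np.atleast_2d(uv); r=np.c_[(uv-[K[0,2],K[1,2]])/[K[0,0],K[1,1]],np.ones(len(uv))]@T[:3,:3].T
    return T[:3,3]+r*((z-T[2,3])/r[:,2])[:,None]
def draw(im,items,roi,f,K,T,s=4):
    u0,u1,v0,v1=roi; a=cv2.resize(im[v0:v1,u0:u1],None,fx=s,fy=s,interpolation=cv2.INTER_CUBIC)
    for b,col in items: cv2.polylines(a,[np.int32((proj(b,K,T)-[u0,v0]+.5)*s)],True,col,1)
    save(a,f)
E
python3 - <<'E'
from h import *
z=np.load('top0.npz'); im,d,K,T=[z[k] for k in('im','d','K','T')]; P=cloud(d,K,T); Z=P[...,2]
# carrier: dark+amber mask hull on plane z=8mm
hsv=cv2.cvtColor(im,cv2.COLOR_RGB2HSV)
m=np.zeros(Z.shape,np.uint8); m[214:250,360:426]=1
dark=((hsv[...,2]<75)&(m>0)).astype(np.uint8)
n,l,st,_=cv2.connectedComponentsWithStats(dark); k=1+st[1:,4].argmax(); v,u=np.where(l==k)
q=onplane(np.c_[u,v],.008,K,T)[:,:2].astype(np.float32); r=cv2.minAreaRect(q); print('plate',r)
print(cv2.boxPoints(r)*1000)
b=(m>0)&(Z>.033); v,u=np.where(b); q=onplane(np.c_[u,v],.042,K,T)[:,:2]; print('block',q.mean(0),np.median(q,0),cv2.minAreaRect(q.astype(np.float32)), np.nanmedian(Z[b]))
# gate: bed/rail side lines at high-res via base mask Z>.007 in open zone
h=np.array([[499,196],[594,178],[612,276],[518,294]])/1e3
th=np.arctan2(*( (h[2]+h[3]-h[0]-h[1])[::-1])); o=(h[0]+h[1])/2-.001*np.array([np.cos(th),np.sin(th)]); print('gate',o,np.degrees(th))
G=[(box(o,th,1,1,0,0,0),(255,0,0))]
G=[(box(o,th,-.15,.1,-.048,.048,.012),(255,0,0)),(box(o,th,.001,.1,-.048,.048,.048),(0,255,0)),(box(o,th,-.15,0,-.039,.039,.02),(255,255,0))]
draw(im,G,(135,295,220,320),'ov1.png',K,T,5)
E
```

```text
plate ((0.6246675848960876, -0.19004830718040466), (0.06744380295276642, 0.12202240526676178), 0.3938559889793396)
[[ 590.5271  -129.27034]
 [ 591.36584 -251.28987]
 [ 658.80804 -250.82626]
 [ 657.9693  -128.80675]]
block [ 0.62174058 -0.23964692] [ 0.62096296 -0.24002221] ((0.6218385100364685, -0.23949989676475525), (0.0306718647480011, 0.024957215413451195), 84.40625762939453) 0.04063997306374911
gate [0.5463145  0.18601736] 79.30976172350093
```

View pics/ov1.png

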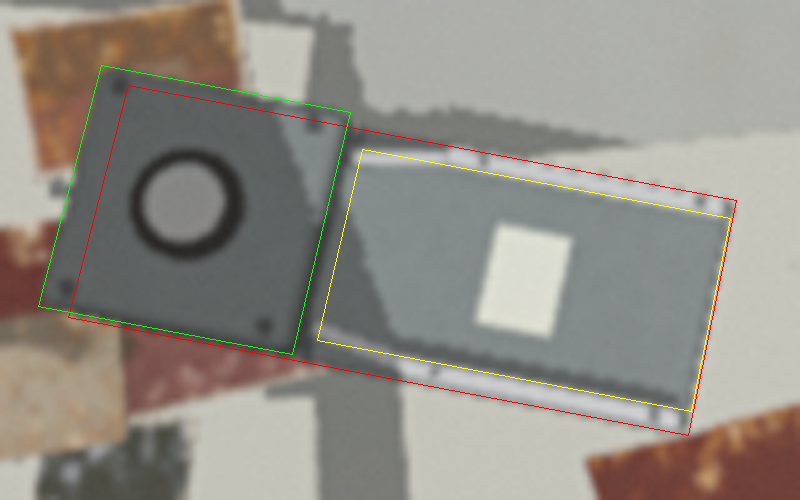

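The overlay fits the gate within about 1–2 mm: origin (0.546, 0.186), heading 79.3°. The block top is centred at (0.622, -0.240). Its heading is about 84.4°, from the block fit and the plate edge slope in the crop; the raw plate rectangle was contaminated by the dark photo. I'll move above the block with a turn of -74.5° (tool y to -5.6°).

```bash
R='' ; 
python3 -m pendant '[[0.069,-0.117,0,0,0,-0.433,1],[0.069,-0.117,0,0,0,-0.433,1],[0.069,-0.117,0,0,0,-0.433,1],[0.069,-0.117,0,0,0,-0.433,1],[0.069,-0.117,0,0,0,-0.433,1]]' 60
python3 -m pendant '[[0.069,-0.117,0,0,0,-0.433,1],[0.069,-0.117,0,0,0,-0.433,1],[0.069,-0.117,0,0,0,-0.433,1],[0.069,-0.117,0,0,0,-0.433,1],[0.069,-0.117,0,0,0,-0.433,1]]'
python3 -m pendant '[[0.069,-0.117,0,0,0,-0.433,1],[0.069,-0.117,0,0,0,-0.433,1],[0.069,-0.117,0,0,0,-0.433,1],[0.069,-0.117,0,0,0,-0.433,1],[0.069,-0.117,0,0,0,-0.433,1]]'
python3 -m pendant '[[0.069,-0.117,0,0,0,-0.433,1],[0.069,-0.117,0,0,0,-0.433,1],[0.069,-0.117,0,0,0,-0.433,1],[0.069,-0.117,0,0,0,-0.433,1],[0.069,-0.117,0,0,0,-0.433,1]]'
python3 -m pendant '[[0.069,-0.117,0,0,0,-0.433,1],[0.069,-0.117,0,0,0,-0.433,1],[0.069,-0.117,0,0,0,-0.433,1],[0.069,-0.117,0,0,0,-0.433,1],[0.069,-0.117,0,0,0,-0.433,1]]'
```

```text
clock: 0.6
eef_pos: [0.2757, 0.342, 0.2309]
eef_rot: [0.31, 0.951, -0.0, -0.0]
wrist_force: [0.3, 0.1, 0.7]
finger_gap: 0.0855
clock: 1.1
eef_pos: [0.3619, 0.1958, 0.231]
eef_rot: [0.431, 0.903, -0.0, -0.0]
wrist_force: [-0.1, 0.1, -0.3]
finger_gap: 0.0851
clock: 1.6
eef_pos: [0.4482, 0.0496, 0.231]
eef_rot: [0.544, 0.839, -0.0, -0.0]
wrist_force: [0.6, 0.3, 0.0]
finger_gap: 0.0854
clock: 2.1
eef_pos: [0.5344, -0.0966, 0.2308]
eef_rot: [0.648, 0.761, -0.0, -0.0]
wrist_force: [1.0, 0.2, -0.3]
finger_gap: 0.0854
clock: 2.6
eef_pos: [0.6207, -0.2427, 0.2306]
eef_rot: [0.741, 0.671, -0.0, -0.001]
wrist_force: [-0.4, 0.1, -0.7]
finger_gap: 0.0856
```

```bash
python3 -m pendant '[[0.004,0.012,-0.1,0,0,0,1],[0,0,-0.15,0,0,0,1],[0,0,-0.15,0,0,0,1],[0,0,-0.15,0,0,0,1],[0,0,-0.1,0,0,0,1]]' 60
python3 -m pendant '[[0,0,-0.08,0,0,0,1],[0,0,-0.06,0,0,0,1],[0,0,-0.04,0,0,0,1],[0,0,-0.036,0,0,0,1],[0,0,0,0,0,0,1]]'
python3 -m pendant '[[0,0,0,0,0,0,0.3],[0,0,0,0,0,0,0],[0,0,0,0,0,0,0],[0,0,0,0,0,0,0],[0,0,0,0,0,0,0]]' 60
python3 -m pendant '[[0,0,0,0,0,0,0],[0,0,0,0,0,0,0],[0,0,0,0,0,0,0],[0,0,0,0,0,0,0],[0,0,0,0,0,0,0]]' 60
```

```text
clock: 3.1
eef_pos: [0.6194, -0.2378, 0.0651]
eef_rot: [0.741, 0.672, -0.001, -0.002]
wrist_force: [-0.3, 0.6, -1.1]
finger_gap: 0.0852
clock: 3.6
eef_pos: [0.6206, -0.2382, 0.0135]
eef_rot: [0.741, 0.672, -0.001, -0.001]
wrist_force: [0.8, 0.6, 0.6]
finger_gap: 0.0857
clock: 4.1
eef_pos: [0.6225, -0.239, 0.0158]
eef_rot: [0.741, 0.672, 0.001, 0.001]
wrist_force: [2.7, -0.6, 6.8]
finger_gap: 0.0231
clock: 4.6
eef_pos: [0.6225, -0.239, 0.0158]
eef_rot: [0.741, 0.672, 0.001, 0.001]
wrist_force: [0.6, -1.2, 6.5]
finger_gap: 0.023
```

Gripped (gap 23 mm). I'll lift and take one look.

```bash
python3 -m pendant '[[0,0,0.02,0,0,0,0],[0,0,0.05,0,0,0,0],[0,0,0.1,0,0,0,0],[0,0,0.12,0,0,0,0],[0,0,0.1,0,0,0,0]]' 60
python3 -m pendant '[[0,0,0.05,0,0,0,0],[0,0,0.03,0,0,0,0],[0,0,0,0,0,0,0],[0,0,0,0,0,0,0],[0,0,0,0,0,0,0]]' 60
python3 - <<'E'
from h import *
o=get_obs(); p=o['eef_pos']; print(o['ft_torque'],o['wrist_force'])
tiles=[]
for n in('top','scene'):
    im,d,K,T=grab(n); np.savez(n+'1.npz',im=im,d=d,K=K,T=T)
    u,v=proj([p[0],p[1]+.04,p[2]],K,T)[0].astype(int); u=np.clip(u,50,589);v=np.clip(v,50,429)
    tiles.append(cv2.resize(im[v-50:v+50,u-50:u+50],None,fx=4,fy=4,interpolation=cv2.INTER_CUBIC)); print(n,u,v)
    P=cloud(d,K,T); 
    m=(np.abs(P[...,0]-p[0])<.04)&(P[...,1]>p[1]+.022)&(P[...,1]<p[1]+.12)&(P[...,2]>.06)&(P[...,2]<p[2]+.02)
    q=P[m]; 
    if len(q)>50:
        A=np.c_[q[:,:2]-p[:2],np.ones(len(q))]; w=np.ones(len(q),bool)
        for _ in range(4):
            c=np.linalg.lstsq(A[w],q[w,2],rcond=None)[0]; w=np.abs(A@c-q[:,2])<.006
        print('plate plane rel tcp (slopes,z0-tcp)',c.round(3),c[2]-p[2],w.sum(),len(q)); print(cv2.minAreaRect(q[w][:,:2].astype(np.float32)))
save(np.hstack(tiles),'lift.png')
E
```

```text
clock: 5.1
eef_pos: [0.621, -0.2384, 0.1137]
eef_rot: [0.741, 0.672, -0.0, -0.0]
wrist_force: [1.2, -0.2, -1.8]
finger_gap: 0.023
clock: 5.6
eef_pos: [0.6205, -0.2382, 0.1306]
eef_rot: [0.741, 0.672, -0.001, -0.001]
wrist_force: [-1.0, 0.0, -2.2]
finger_gap: 0.0233
[-0.0040403  0.0157454  0.0432795] [-0.98256232  0.04209604 -2.20370738]
top 404 219
plate plane rel tcp (slopes,z0-tcp) [-0.004 -0.024  0.123] -0.007313946153381504 1482 1491
((0.626444399356842, -0.1757482886314392), (0.08805308490991592, 0.06085440516471863), 83.3393325805664)
scene 382 259
plate plane rel tcp (slopes,z0-tcp) [-0.012 -0.027  0.122] -0.008241558564379123 258 267
((0.6245641708374023, -0.17701837420463562), (0.08192078024148941, 0.05769001320004463), 84.27931213378906)
```

View pics/lift.png

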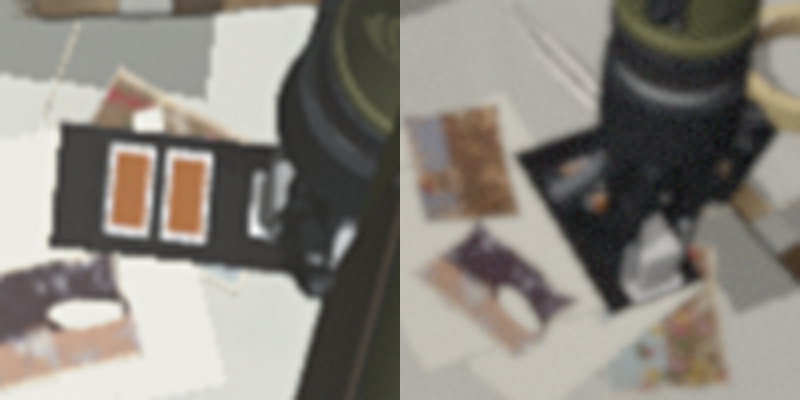

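The carrier is held level (about 1.4° nose down), with its heading following the jaws. Plate underside is about 15.5 mm below the TCP. I'll carry it over the open bed at gate x = -88 mm, so TCP at (0.5214, 0.0543), turned -5.03°.

```bash
python3 -m pendant '[[-0.02,0.06,0,0,0,-0.0732,0],[-0.04,0.12,0,0,0,-0.0732,0],[-0.045,0.13,0,0,0,-0.0732,0],[-0.045,0.13,0,0,0,-0.0732,0],[-0.045,0.13,0,0,0,-0.0732,0]]' 60
python3 -m pendant '[[-0.045,0.13,0,0,0,-0.0732,0],[-0.045,0.13,0,0,0,-0.0732,0],[-0.045,0.13,0,0,0,-0.0732,0],[-0.04,0.13,0,0,0,-0.0732,0],[-0.027,0.08,0,0,0,-0.0732,0]]'
python3 -m pendant '[[0,0,-0.1,0,0,0,0],[0,0,-0.1,0,0,0,0],[0,0,-0.08,0,0,0,0],[0,0,-0.04,0,0,0,0],[0,0,0,0,0,0,0]]'
python3 - <<'E'
from h import *
im,d,K,T=grab('top'); o=get_obs(); p,r=o['eef_pos'],o['eef_rot']; print(p.round(4) if hasattr(p,'round') else p)
h=2*np.arctan2(r[1],r[0]); print('heading',np.degrees(h))
go=np.array([.5463,.1860]);gt=np.radians(79.3); R=np.array([[np.cos(gt),np.sin(gt)],[-np.sin(gt),np.cos(gt)]])
print('tcp in gate',R@(np.array(p[:2])-go))
P=cloud(d,K,T); c=P[...,:2]-p[:2]; a=c@[np.cos(h),np.sin(h)]; b=c@[-np.sin(h),np.cos(h)]; dz=P[...,2]-p[2]
m=(a>.025)&(a<.125)&(np.abs(b)<.045)&(np.abs(dz+.0075)<.009); print(m.sum(), 'lat',np.percentile(b[m],[1,50,99]),'nose',np.percentile(a[m],[99]),'dz',np.median(dz[m]))
A=np.c_[a[m],b[m],np.ones(m.sum())]; print(np.linalg.lstsq(A,dz[m],rcond=None)[0])
c0=p[:2]+.046*np.array([np.cos(h),np.sin(h)])
draw(im,[(box(c0,h,-.0625,.0625,-.03,.03,p[2]-.0075),(255,0,0)),(box(go,gt,-.15,0,-.039,.039,.02),(255,255,0)),(box(go,gt,.001,.1,-.048,.048,.048),(0,255,0))],(135,295,200,320),'bed1.png',K,T,5)
E
```

```text
clock: 6.2
eef_pos: [0.5718, -0.0949, 0.1317]
eef_rot: [0.755, 0.655, -0.0, -0.0]
wrist_force: [0.9, 0.5, -1.0]
finger_gap: 0.0232
clock: 6.7
eef_pos: [0.5208, 0.0559, 0.1319]
eef_rot: [0.769, 0.639, -0.0, -0.001]
wrist_force: [0.3, 0.1, -2.4]
finger_gap: 0.0224
clock: 7.2
eef_pos: [0.5207, 0.0538, 0.0507]
eef_rot: [0.769, 0.639, -0.002, -0.001]
wrist_force: [0.2, -0.3, -1.7]
finger_gap: 0.0227
[0.5218 0.0538 0.0519]
heading 79.40182843352919
tcp in gate [-0.13443195 -0.00043724]Traceback (most recent call last):
  File "<stdin>", line 7, in <module>
    return _quantile_unchecked(
        a, q, axis, out, overwrite_input, method, keepdims, weights)
    return _ureduce(a,
                    func=_quantile_ureduce_func,
    ...<5 lines>...
                    overwrite_input=overwrite_input,
                    method=method)
    r = func(a, **kwargs)
    result = _quantile(arr,
                       quantiles=q,
    ...<2 lines>...
                       out=out,
                       weights=wgt)
    slices_having_nans = np.isnan(arr[-1, ...])
                                  ~~~^^^^^^^^^
IndexError: index -1 is out of bounds for axis 0 with size 0
```

```bash
python3 - <<'E'
from h import *
o=get_obs(); p,r=o['eef_pos'],o['eef_rot']; h=2*np.arctan2(r[1],r[0])
go=np.array([.5463,.1860]);gt=np.radians(79.3)
c0=p[:2]+.046*np.array([np.cos(h),np.sin(h)]); tl=[]
for n in('top','scene'):
    im,d,K,T=grab(n); P=cloud(d,K,T); c=P[...,:2]-p[:2]; a=c@[np.cos(h),np.sin(h)]; b=c@[-np.sin(h),np.cos(h)]; dz=P[...,2]-p[2]
    m=(a>.025)&(a<.125)&(np.abs(b)<.045)&(np.abs(dz+.0075)<.012); print(n,m.sum())
    if m.sum()>50: print('lat',np.percentile(b[m],[1,50,99]),'nose',np.percentile(a[m],[99]),np.linalg.lstsq(np.c_[a[m],b[m],np.ones(m.sum())],dz[m],rcond=None)[0])
    u,v=proj([*c0,p[2]],K,T)[0].astype(int)
    draw(im,[(box(c0,h,-.0625,.0625,-.03,.03,p[2]-.0075),(255,0,0)),(box(go,gt,-.15,0,-.039,.039,.02),(255,255,0)),(box(go,gt,.001,.1,-.048,.048,.048),(0,255,0))],(u-65,u+65,v-65,v+65),'t.png',K,T,3); tl.append(cv2.imread('pics/t.png'))
cv2.imwrite('pics/bed1.png',np.hstack(tl))
E
```

```text
top 0
scene 76
lat [-0.02492978 -0.00458614  0.02806698] nose [0.08669735] [ 0.00826124 -0.00389142 -0.00943647]
```

View pics/bed1.png

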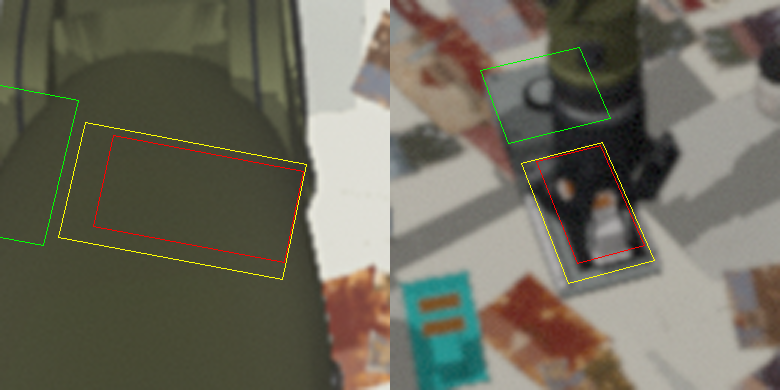

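The top view is blocked by the arm. The scene view shows the carrier over the open bed, inside the rails, nose towards the head. I'll lower it until contact.

```bash
python3 -m pendant '[[0,0,-0.04,0,0,0,0],[0,0,-0.03,0,0,0,0],[0,0,-0.01,0,0,0,0],[0,0,0,0,0,0,0],[0,0,0,0,0,0,0]]'
python3 -m pendant '[[0,0,-0.006,0,0,0,0],[0,0,-0.004,0,0,0,0],[0,0,0,0,0,0,0],[0,0,0,0,0,0,0],[0,0,0,0,0,0,0]]'
python3 -m pendant '[[0,0,-0.006,0,0,0,0],[0,0,0,0,0,0,0],[0,0,0,0,0,0,0],[0,0,0,0,0,0,0],[0,0,0,0,0,0,0]]'
```

```text
clock: 7.85
eef_pos: [0.5222, 0.0539, 0.0323]
eef_rot: [0.769, 0.639, -0.0, -0.0]
wrist_force: [-0.0, 0.1, -2.0]
finger_gap: 0.0229
clock: 8.35
eef_pos: [0.5223, 0.0539, 0.0299]
eef_rot: [0.769, 0.639, 0.0, 0.0]
wrist_force: [0.9, 0.1, -2.1]
finger_gap: 0.0231
clock: 8.85
eef_pos: [0.5223, 0.0539, 0.0283]
eef_rot: [0.769, 0.639, 0.0, 0.0]
wrist_force: [-0.5, 0.0, -1.8]
finger_gap: 0.0229
```

```bash
python3 -m pendant '[[0,0,-0.004,0,0,0,0],[0,0,0,0,0,0,0],[0,0,0,0,0,0,0],[0,0,0,0,0,0,0],[0,0,0,0,0,0,0]]'
python3 -m pendant '[[0,0,-0.004,0,0,0,0],[0,0,0,0,0,0,0],[0,0,0,0,0,0,0],[0,0,0,0,0,0,0],[0,0,0,0,0,0,0]]'
```

```text
clock: 9.35
eef_pos: [0.5224, 0.054, 0.0278]
eef_rot: [0.769, 0.639, 0.0, 0.0]
wrist_force: [-1.9, -0.5, 5.7]
finger_gap: 0.023
clock: 9.85
eef_pos: [0.5224, 0.054, 0.0278]
eef_rot: [0.769, 0.639, 0.0, 0.0]
wrist_force: [-3.4, -0.8, 13.5]
finger_gap: 0.0229
```

Contact at TCP z = 27.8 mm, as expected. I'll open briefly so the carrier settles flat on the bed, check it, then regrip without preload.

```bash
python3 -m pendant '[[0,0,0.006,0,0,0,0],[0,0,0,0,0,0,0],[0,0,0,0,0,0,0.6],[0,0,0,0,0,0,0.6],[0,0,0,0,0,0,0.6]]'
python3 -m pendant '[[0,0,0.006,0,0,0,0.6],[0,0,0,0,0,0,0.3],[0,0,0,0,0,0,0],[0,0,0,0,0,0,0],[0,0,0,0,0,0,0]]' 60
python3 -m pendant '[[0,0,0,0,0,0,0],[0,0,0,0,0,0,0],[0,0,0,0,0,0,0],[0,0,0,0,0,0,0],[0,0,0,0,0,0,0]]' 60
python3 -c "
from h import *
o=get_obs();print(o['ft_torque'],o['wrist_force'],o['eef_pos'])"
```

```text
clock: 10.35
eef_pos: [0.5223, 0.054, 0.0276]
eef_rot: [0.769, 0.639, -0.0, -0.0]
wrist_force: [-0.4, 0.0, -0.3]
finger_gap: 0.0512
clock: 10.85
eef_pos: [0.5228, 0.0539, 0.0296]
eef_rot: [0.769, 0.639, 0.0, 0.0]
wrist_force: [0.0, 0.9, 3.0]
finger_gap: 0.0231
clock: 11.35
eef_pos: [0.5228, 0.0539, 0.0296]
eef_rot: [0.769, 0.639, 0.0, 0.0]
wrist_force: [0.9, -0.7, 4.3]
finger_gap: 0.023
[-0.12545241 -0.20376896 -0.0415207 ] [ 0.8507505  -0.71111243  4.32501635] [0.52281554 0.05392287 0.02962002]
```

```bash
python3 -m pendant '[[-0.004,0.0007,0.002,0,0,0,0],[0.003,0.0157,0,0,0,0,0],[0.003,0.0157,0,0,0,0,0],[0,0,0,0,0,0,0],[0,0,0,0,0,0,0]]' 60
python3 -m pendant '[[0.003,0.0157,0,0,0,0,0],[0.003,0.0157,0,0,0,0,0],[0.003,0.0157,0,0,0,0,0],[0,0,0,0,0,0,0],[0,0,0,0,0,0,0]]' 60
cat > st.py <<'E'
from h import *
o=get_obs();p=np.array(o['eef_pos'])[:2]-[.5463,.1860];g=np.radians(79.3);c,s=np.cos(g),np.sin(g);f=np.array(o['wrist_force'])
print('nose x %.1f lat %.1f mm; F gate x %.1f y %.1f z %.1f; Tz %.2f; head %.2f'%((c*p[0]+s*p[1])*1e3+108.5,(c*p[1]-s*p[0])*1e3,c*f[0]+s*f[1],c*f[1]-s*f[0],f[2],o['ft_torque'][2],np.degrees(2*np.arctan2(o['eef_rot'][1],o['eef_rot'][0]))))
E
python3 st.py
```

```text
clock: 11.85
eef_pos: [0.5222, 0.0623, 0.0296]
eef_rot: [0.769, 0.639, -0.0, -0.0]
wrist_force: [-0.5, -1.5, 4.8]
finger_gap: 0.0228
clock: 12.35
eef_pos: [0.5251, 0.0747, 0.0296]
eef_rot: [0.769, 0.639, 0.001, -0.001]
wrist_force: [0.3, 1.5, 0.3]
finger_gap: 0.0229
nose x -4.8 lat 0.1 mm; F gate x 1.5 y -0.0 z 0.3; Tz 0.01; head 79.47
```

```bash
cat > ok.py <<'E'
# exit 1 when the push on the tool along the gate axis exceeds the threshold
import sys; from h import *
o=get_obs(); f=np.array(o['wrist_force']); g=np.radians(79.3); fx=-(np.cos(g)*f[0]+np.sin(g)*f[1])
exec(open('st.py').read()); sys.exit(fx>float(sys.argv[1]))
E
python3 -m pendant '[[0.003,0.0157,0,0,0,0,0],[0.003,0.0157,0,0,0,0,0],[0.003,0.0157,0,0,0,0,0],[0,0,0,0,0,0,0],[0,0,0,0,0,0,0]]' 60 >/dev/null; python3 ok.py 12 &&
python3 -m pendant '[[0.0015,0.0079,0,0,0,0,0],[0,0,0,0,0,0,0],[0.0015,0.0079,0,0,0,0,0],[0,0,0,0,0,0,0],[0,0,0,0,0,0,0]]' 60 >/dev/null && python3 ok.py 12 &&
python3 -m pendant '[[0.0015,0.0079,0,0,0,0,0],[0,0,0,0,0,0,0],[0.0015,0.0079,0,0,0,0,0],[0,0,0,0,0,0,0],[0,0,0,0,0,0,0]]' 60 >/dev/null && python3 ok.py 12 &&
python3 -m pendant '[[0.0015,0.0079,0,0,0,0,0],[0,0,0,0,0,0,0],[0.0015,0.0079,0,0,0,0,0],[0,0,0,0,0,0,0],[0,0,0,0,0,0,0]]' 60 >/dev/null && python3 ok.py 12 &&
python3 -m pendant '[[0.0015,0.0079,0,0,0,0,0],[0,0,0,0,0,0,0],[0.0015,0.0079,0,0,0,0,0],[0,0,0,0,0,0,0],[0,0,0,0,0,0,0]]' 60 >/dev/null && python3 ok.py 12
```

```text
nose x 6.6 lat 0.2 mm; F gate x -0.4 y -0.1 z -0.8; Tz -0.04; head 79.44False
```

```bash
sed -i 's/sys.exit(fx>float(sys.argv\[1\]))/sys.exit(int(fx>float(sys.argv[1])))/' ok.py
python3 -m pendant '[[0.0015,0.0079,0,0,0,0,0],[0,0,0,0,0,0,0],[0.0015,0.0079,0,0,0,0,0],[0,0,0,0,0,0,0],[0,0,0,0,0,0,0]]' 60 >/dev/null && python3 ok.py 12 &&
python3 -m pendant '[[0.0015,0.0079,0,0,0,0,0],[0,0,0,0,0,0,0],[0.0015,0.0079,0,0,0,0,0],[0,0,0,0,0,0,0],[0,0,0,0,0,0,0]]' 60 >/dev/null && python3 ok.py 12 &&
python3 -m pendant '[[0.0015,0.0079,0,0,0,0,0],[0,0,0,0,0,0,0],[0.0015,0.0079,0,0,0,0,0],[0,0,0,0,0,0,0],[0,0,0,0,0,0,0]]' 60 >/dev/null && python3 ok.py 12 &&
python3 -m pendant '[[0.0015,0.0079,0,0,0,0,0],[0,0,0,0,0,0,0],[0.0015,0.0079,0,0,0,0,0],[0,0,0,0,0,0,0],[0,0,0,0,0,0,0]]' 60 >/dev/null && python3 ok.py 12
```

```text
nose x 10.3 lat 0.1 mm; F gate x -0.4 y 0.4 z -1.8; Tz -0.00; head 79.41
nose x 14.3 lat 0.1 mm; F gate x 0.7 y 0.7 z -2.0; Tz 0.06; head 79.42
nose x 18.4 lat 0.0 mm; F gate x -0.3 y -0.0 z -0.9; Tz 0.05; head 79.41
nose x 22.4 lat 0.1 mm; F gate x 0.4 y -0.5 z -1.9; Tz -0.02; head 79.42
```

Forces stay near zero where the toe should have been met, and the carrier's weight is carried by the tool. I'll look before going on.

```bash
python3 - <<'E'
from h import *
o=get_obs(); p,r=o['eef_pos'],o['eef_rot']; h=2*np.arctan2(r[1],r[0]); print(p, o['clock'],o['finger_gap'])
go=np.array([.5463,.1860]);gt=np.radians(79.3); c0=p[:2]+.046*np.array([np.cos(h),np.sin(h)])
im,d,K,T=grab('scene'); u,v=proj([*c0,p[2]],K,T)[0].astype(int)
I=[(box(c0,h,-.0625,.0625,-.03,.03,p[2]-.0075),(255,0,0)),(box(go,gt,.001,.1,-.048,.048,.048),(0,255,0))]
draw(im,I,(u-50,u+50,v-60,v+60),'t.png',K,T,4); a=cv2.imread('pics/t.png'); draw(im,[],(u-50,u+50,v-60,v+60),'t.png',K,T,4)
cv2.imwrite('pics/slide1.png',np.hstack([a,cv2.imread('pics/t.png')]))
E
```

```text
[0.53025926 0.10139816 0.02979069] 14.85 0.022832504222045642
```

View pics/slide1.png

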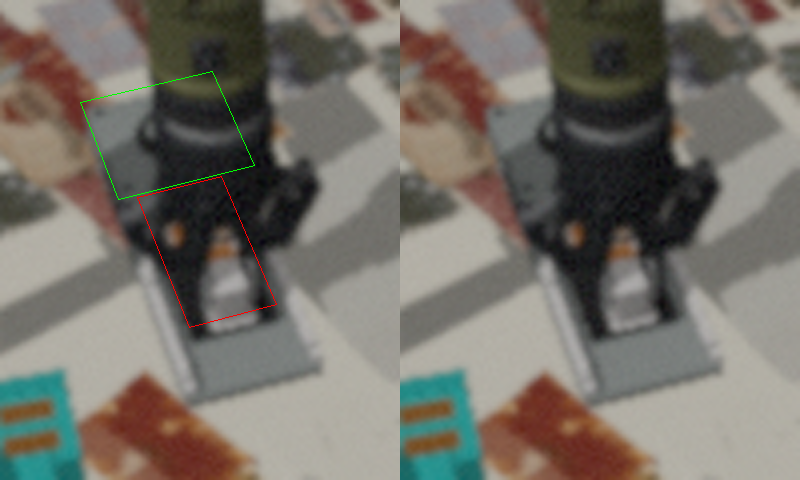

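```bash
python3 - <<'E'
from h import *
m=cams.camera_model('scene');K=np.array(m['K']);T=np.array(m['extrinsics']);go=np.array([.5463,.1860]);g=np.radians(79.3);e=np.array([np.cos(g),np.sin(g)])
f=lambda x,z:proj([*(go+x*e),z],K,T)[0]
b=f(-.15,.012); 
for x in(-.12,-.11,-.1026,-.095): t=f(x,.0125);w=f(x,.0205); print(x,4*np.linalg.norm(t-b),4*(t-b),4*(w-b))
E
```

```text
-0.12 36.50711799013913 [-13.74478294 -33.82086051] [-14.2761925  -41.66902261]
-0.11 48.33102351263274 [-18.24356788 -44.75555904] [-18.79143797 -52.61750303]
-0.1026 57.02026456842976 [-21.54966063 -52.79131272] [-22.10953221 -60.66315417]
-0.095 65.8913514630973 [-24.92493827 -60.99522645] [-25.49697937 -68.87697092]
```

The position checks out: the tail-to-bed-end distance in the picture matches nose x ≈ 22 mm. A flat nose only reaches the toe at nose x ≈ 21 mm, so zero force here is plausible. I'll go on in small guarded steps.

```bash
python3 -m pendant '[[0.0015,0.0079,0,0,0,0,0],[0,0,0,0,0,0,0],[0,0,0,0,0,0,0],[0.0007,0.004,0,0,0,0,0],[0,0,0,0,0,0,0]]' 60 >/dev/null && python3 ok.py 14 &&
python3 -m pendant '[[0.0007,0.004,0,0,0,0,0],[0,0,0,0,0,0,0],[0.0007,0.004,0,0,0,0,0],[0,0,0,0,0,0,0],[0,0,0,0,0,0,0]]' 60 >/dev/null && python3 ok.py 14 &&
python3 -m pendant '[[0.0007,0.004,0,0,0,0,0],[0,0,0,0,0,0,0],[0.0007,0.004,0,0,0,0,0],[0,0,0,0,0,0,0],[0,0,0,0,0,0,0]]' 60 >/dev/null && python3 ok.py 14 &&
python3 -m pendant '[[0.0007,0.004,0,0,0,0,0],[0,0,0,0,0,0,0],[0.0007,0.004,0,0,0,0,0],[0,0,0,0,0,0,0],[0,0,0,0,0,0,0]]' 60 >/dev/null && python3 ok.py 14
```

```text
nose x 24.2 lat 0.2 mm; F gate x -4.5 y 0.3 z 0.4; Tz -0.00; head 79.37
nose x 25.9 lat 0.2 mm; F gate x -6.8 y -0.3 z 0.5; Tz 0.00; head 79.36
nose x 27.8 lat 0.3 mm; F gate x -5.3 y -0.2 z 1.7; Tz -0.01; head 79.35
nose x 29.7 lat 0.3 mm; F gate x -7.2 y 0.0 z 1.2; Tz -0.02; head 79.35
```

```bash
python3 -m pendant '[[0.0007,0.004,0,0,0,0,0],[0,0,0,0,0,0,0],[0.0007,0.004,0,0,0,0,0],[0.0007,0.004,0,0,0,0,0],[0,0,0,0,0,0,0]]' 60 >/dev/null && python3 ok.py 13 &&
python3 -m pendant '[[0.0007,0.004,0,0,0,0,0],[0,0,0,0,0,0,0],[0.0007,0.004,0,0,0,0,0],[0.0007,0.004,0,0,0,0,0],[0,0,0,0,0,0,0]]' 60 >/dev/null && python3 ok.py 13 &&
python3 -m pendant '[[0.0007,0.004,0,0,0,0,0],[0,0,0,0,0,0,0],[0.0007,0.004,0,0,0,0,0],[0.0007,0.004,0,0,0,0,0],[0,0,0,0,0,0,0]]' 60 >/dev/null && python3 ok.py 13 &&
python3 -m pendant '[[0.0006,0.003,0,0,0,0,0],[0,0,0,0,0,0,0],[0.0006,0.003,0,0,0,0,0],[0,0,0,0,0,0,0],[0,0,0,0,0,0,0]]' 60 >/dev/null && python3 ok.py 13 &&
python3 -m pendant '[[0.0006,0.003,0,0,0,0,0],[0,0,0,0,0,0,0],[0.0006,0.003,0,0,0,0,0],[0,0,0,0,0,0,0],[0,0,0,0,0,0,0]]' 60 >/dev/null && python3 ok.py 13 &&
python3 -m pendant '[[0.0006,0.003,0,0,0,0,0],[0,0,0,0,0,0,0],[0.0006,0.003,0,0,0,0,0],[0,0,0,0,0,0,0],[0,0,0,0,0,0,0]]' 60 >/dev/null && python3 ok.py 13 &&
python3 -m pendant '[[0.0006,0.003,0,0,0,0,0],[0,0,0,0,0,0,0],[0.0006,0.003,0,0,0,0,0],[0,0,0,0,0,0,0],[0,0,0,0,0,0,0]]' 60 >/dev/null && python3 ok.py 13
```

```text
nose x 32.7 lat 0.4 mm; F gate x -5.8 y -0.6 z 0.1; Tz -0.08; head 79.35
nose x 36.1 lat 0.4 mm; F gate x -5.9 y 0.4 z 0.4; Tz 0.03; head 79.36
nose x 39.2 lat 0.4 mm; F gate x -5.6 y 0.2 z 0.3; Tz 0.02; head 79.36
nose x 40.7 lat 0.5 mm; F gate x -5.2 y -0.1 z -0.2; Tz -0.04; head 79.36
nose x 42.2 lat 0.5 mm; F gate x -6.0 y 0.0 z 0.5; Tz -0.06; head 79.36
nose x 43.7 lat 0.5 mm; F gate x -4.7 y 0.1 z 0.7; Tz -0.05; head 79.36
nose x 45.3 lat 0.5 mm; F gate x -5.4 y 0.5 z 0.5; Tz 0.03; head 79.36
```

```bash
python3 -c "from h import *; o=get_obs(); print(o['clock'],o['eef_pos'],o['finger_gap'])"
```

```text
20.4 [0.53402946 0.12395745 0.02972722] 0.023242860789761684
```

```bash
python3 -m pendant '[[0.0006,0.003,0,0,0,0,0],[0,0,0,0,0,0,0],[0.0006,0.003,0,0,0,0,0],[0,0,0,0,0,0,0],[0,0,0,0,0,0,0]]' 60 >/dev/null && python3 ok.py 11 &&
python3 -m pendant '[[0.0006,0.003,0,0,0,0,0],[0,0,0,0,0,0,0],[0.0006,0.003,0,0,0,0,0],[0,0,0,0,0,0,0],[0,0,0,0,0,0,0]]' 60 >/dev/null && python3 ok.py 11 &&
python3 -m pendant '[[0.0006,0.003,0,0,0,0,0],[0,0,0,0,0,0,0],[0.0006,0.003,0,0,0,0,0],[0,0,0,0,0,0,0],[0,0,0,0,0,0,0]]' 60 >/dev/null && python3 ok.py 11 &&
python3 -m pendant '[[0.0006,0.003,0,0,0,0,0],[0,0,0,0,0,0,0],[0.0006,0.003,0,0,0,0,0],[0,0,0,0,0,0,0],[0,0,0,0,0,0,0]]' 60 >/dev/null && python3 ok.py 11 &&
python3 -m pendant '[[0.0006,0.003,0,0,0,0,0],[0,0,0,0,0,0,0],[0.0006,0.003,0,0,0,0,0],[0,0,0,0,0,0,0],[0,0,0,0,0,0,0]]' 60 >/dev/null && python3 ok.py 11 &&
python3 -m pendant '[[0.0006,0.003,0,0,0,0,0],[0,0,0,0,0,0,0],[0.0006,0.003,0,0,0,0,0],[0,0,0,0,0,0,0],[0,0,0,0,0,0,0]]' 60 >/dev/null && python3 ok.py 11 &&
python3 -m pendant '[[0.0006,0.003,0,0,0,0,0],[0,0,0,0,0,0,0],[0.0006,0.003,0,0,0,0,0],[0,0,0,0,0,0,0],[0,0,0,0,0,0,0]]' 60 >/dev/null && python3 ok.py 11 &&
python3 -m pendant '[[0.0006,0.003,0,0,0,0,0],[0,0,0,0,0,0,0],[0.0006,0.003,0,0,0,0,0],[0,0,0,0,0,0,0],[0,0,0,0,0,0,0]]' 60 >/dev/null && python3 ok.py 11 &&
python3 -m pendant '[[0.0006,0.003,0,0,0,0,0],[0,0,0,0,0,0,0],[0.0006,0.003,0,0,0,0,0],[0,0,0,0,0,0,0],[0,0,0,0,0,0,0]]' 60 >/dev/null && python3 ok.py 11 &&
python3 -m pendant '[[0.0006,0.003,0,0,0,0,0],[0,0,0,0,0,0,0],[0.0006,0.003,0,0,0,0,0],[0,0,0,0,0,0,0],[0,0,0,0,0,0,0]]' 60 >/dev/null && python3 ok.py 11
```

```text
nose x 46.8 lat 0.5 mm; F gate x -6.3 y -0.9 z 0.6; Tz 0.01; head 79.36
nose x 48.4 lat 0.5 mm; F gate x -4.9 y 0.5 z -0.1; Tz -0.05; head 79.36
nose x 49.8 lat 0.5 mm; F gate x -4.4 y -0.3 z -0.2; Tz -0.04; head 79.36
nose x 51.4 lat 0.5 mm; F gate x -6.3 y 1.5 z 0.5; Tz -0.09; head 79.36
nose x 52.9 lat 0.5 mm; F gate x -5.6 y -0.9 z -0.1; Tz 0.01; head 79.36
nose x 54.4 lat 0.5 mm; F gate x -5.5 y -0.3 z 0.4; Tz -0.05; head 79.36
nose x 55.9 lat 0.5 mm; F gate x -5.2 y 0.5 z 0.5; Tz -0.02; head 79.36
nose x 57.5 lat 0.5 mm; F gate x -5.2 y 0.8 z 0.3; Tz -0.04; head 79.36
nose x 58.8 lat 0.5 mm; F gate x -6.4 y 0.6 z 0.8; Tz -0.04; head 79.35
nose x 60.3 lat 0.5 mm; F gate x -6.3 y 0.4 z 0.9; Tz 0.00; head 79.35
```

```bash
python3 -m pendant '[[0.0006,0.003,0,0,0,0,0],[0,0,0,0,0,0,0],[0.0006,0.003,0,0,0,0,0],[0,0,0,0,0,0,0],[0,0,0,0,0,0,0]]' 60 >/dev/null && python3 ok.py 10.5 &&
python3 -m pendant '[[0.0006,0.003,0,0,0,0,0],[0,0,0,0,0,0,0],[0.0006,0.003,0,0,0,0,0],[0,0,0,0,0,0,0],[0,0,0,0,0,0,0]]' 60 >/dev/null && python3 ok.py 10.5 &&
python3 -m pendant '[[0.0006,0.003,0,0,0,0,0],[0,0,0,0,0,0,0],[0.0006,0.003,0,0,0,0,0],[0,0,0,0,0,0,0],[0,0,0,0,0,0,0]]' 60 >/dev/null && python3 ok.py 10.5 &&
python3 -m pendant '[[0.0006,0.003,0,0,0,0,0],[0,0,0,0,0,0,0],[0.0006,0.003,0,0,0,0,0],[0,0,0,0,0,0,0],[0,0,0,0,0,0,0]]' 60 >/dev/null && python3 ok.py 10.5 &&
python3 -m pendant '[[0.0006,0.003,0,0,0,0,0],[0,0,0,0,0,0,0],[0.0006,0.003,0,0,0,0,0],[0,0,0,0,0,0,0],[0,0,0,0,0,0,0]]' 60 >/dev/null && python3 ok.py 10.5 &&
python3 -m pendant '[[0.0006,0.003,0,0,0,0,0],[0,0,0,0,0,0,0],[0.0006,0.003,0,0,0,0,0],[0,0,0,0,0,0,0],[0,0,0,0,0,0,0]]' 60 >/dev/null && python3 ok.py 10.5 &&
python3 -m pendant '[[0.0006,0.003,0,0,0,0,0],[0,0,0,0,0,0,0],[0.0006,0.003,0,0,0,0,0],[0,0,0,0,0,0,0],[0,0,0,0,0,0,0]]' 60 >/dev/null && python3 ok.py 10.5 &&
python3 -m pendant '[[0.0006,0.003,0,0,0,0,0],[0,0,0,0,0,0,0],[0.0006,0.003,0,0,0,0,0],[0,0,0,0,0,0,0],[0,0,0,0,0,0,0]]' 60 >/dev/null && python3 ok.py 10.5
```

```text
nose x 61.7 lat 0.5 mm; F gate x -5.9 y 0.6 z 0.9; Tz -0.08; head 79.35
nose x 63.1 lat 0.5 mm; F gate x -6.5 y 0.5 z 0.9; Tz -0.04; head 79.34
nose x 64.1 lat 0.5 mm; F gate x -7.8 y 0.5 z 2.0; Tz 0.02; head 79.34
nose x 64.2 lat 0.5 mm; F gate x -12.2 y 0.3 z 3.6; Tz 0.09; head 79.30
```

The nose stopped at 64.1–64.2 mm while the push rose from 6 to 12 N. One small confirming push, then release.

```bash
python3 -m pendant '[[0.0005,0.0025,0,0,0,0,0],[0,0,0,0,0,0,0],[0,0,0,0,0,0,0],[0,0,0,0,0,0,0],[0,0,0,0,0,0,0]]' 60 && python3 ok.py 22 &&
python3 -m pendant '[[0,0,0,0,0,0,0.3],[0,0,0,0,0,0,0.5],[0,0,0,0,0,0,0.6],[0,0,0,0,0,0,0.6],[0,0,0,0,0,0,0.6]]' && python3 st.py
```

```text
clock: 27.9
eef_pos: [0.5376, 0.1426, 0.0299]
eef_rot: [0.77, 0.638, -0.003, 0.003]
wrist_force: [-2.7, -14.6, 4.8]
finger_gap: 0.0228
nose x 64.2 lat 0.5 mm; F gate x -14.9 y -0.1 z 4.8; Tz 0.08; head 79.28
clock: 28.4
eef_pos: [0.5391, 0.1473, 0.0299]
eef_rot: [0.769, 0.639, 0.0, -0.0]
wrist_force: [-0.5, -0.2, -0.2]
finger_gap: 0.0512
nose x 69.2 lat -0.1 mm; F gate x -0.3 y 0.5 z -0.2; Tz 0.02; head 79.44
```

Still at 64.2 mm with 14.9 N: home. Now lift off, swing clear, and look.

```bash
python3 -m pendant '[[0,0,0.03,0,0,0,0.6],[0,0,0.08,0,0,0,0.6],[0,0,0.15,0,0,0,0.6],[0,0,0.18,0,0,0,0.6],[0,0,0.15,0,0,0,0.6]]' >/dev/null
python3 -m pendant '[[0,-0.1,0.06,0,0,0,0.6],[0,-0.18,0,0,0,0,0.6],[0,-0.18,0,0,0,0,0.6],[0,-0.18,0,0,0,0,0.6],[0,-0.18,0,0,0,0,0.6]]' >/dev/null
python3 -m pendant '[[0,-0.18,0,0,0,0,0.6],[0,-0.18,0,0,0,0,0.6],[0,-0.18,0,0,0,0,0.6],[0,-0.1,0,0,0,0,0.6],[0,0,0,0,0,0,0.6]]'
python3 - <<'E'
from h import *
go=np.array([.5463,.1860]);g=np.radians(79.3);e=np.array([np.cos(g),np.sin(g)]);c0=go+.0017*e; tl=[]
for n in('top','scene'):
    im,d,K,T=grab(n); P=cloud(d,K,T); np.savez(n+'2.npz',im=im,d=d,K=K,T=T)
    r=P[...,:2]-go; a=r@e; b=r@[-e[1],e[0]]; m=(P[...,2]>.045)&(P[...,2]<.062)&(a>-.075)&(a<-.01)&(np.abs(b)<.03)
    print(n,'block in gate x,y,z med',np.median(a[m]),np.median(b[m]),np.nanmedian(P[...,2][m]),m.sum(), cv2.minAreaRect(np.c_[a[m],b[m]].astype(np.float32)))
    u,v=proj([*c0,.02],K,T)[0].astype(int); w=65 if n=='top' else 50
    draw(im,[(box(c0,g,-.061,-.031,-.012,.012,.054),(255,0,0))],(u-w,u+w,v-w,v+w),'t.png',K,T,390//(2*w)); t=cv2.imread('pics/t.png'); tl.append(cv2.resize(t,(390,390)))
cv2.imwrite('pics/final.png',np.hstack(tl)); print(get_obs()['clock'])
E
```

```text
clock: 29.9
eef_pos: [0.539, -0.2215, 0.1927]
eef_rot: [0.771, 0.637, -0.0, 0.001]
wrist_force: [-0.6, 0.2, 0.3]
finger_gap: 0.0516
top block in gate x,y,z med -0.047513810289159575 0.0020706965258758822 0.05318337466089906 199 ((-0.04653618112206459, 0.0015056505799293518), (0.02388063818216324, 0.03077610209584236), 88.78717803955078)
scene block in gate x,y,z med -0.05512832046920989 0.001987372383049839 0.05132678434132587 91 ((-0.052840251475572586, 0.0005478644743561745), (0.0246505718678236, 0.03211222589015961), 85.02355194091797)
30.0
```

View pics/final.png

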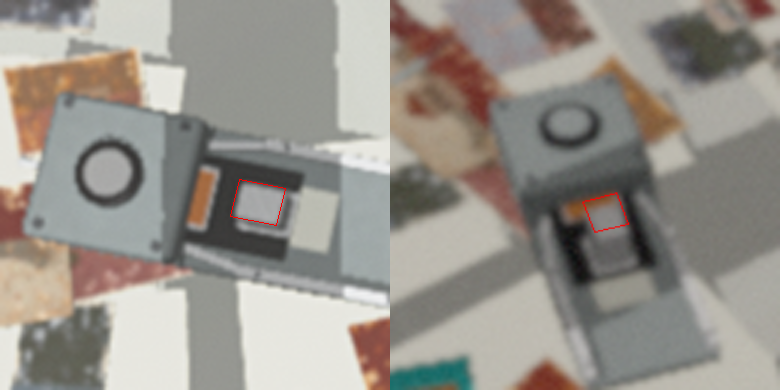

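The picture shows the carrier in line, flat and under the head, with its block (260,203 in the crop) clear of the gripper. The feel agrees too. The push rose by about 1 N (5.3 to 6.4) over the last ~5.5 mm, as the tell-tale spring should, and then sharply at the stop. Handing in.

```bash
python3 -c "
from h import *
print(workorder.hand_in())"
```

```text
the job is handed in; nothing more can be done
None
```

I gripped the black carrier by its block and laid it flat on the open bed at about gate x = -88 mm. I let it settle there, regripped it, then slid it in under the head and released it at about 28 s. I handed it in at 30 s of the 51 s allowed; no verdict was reported.

**Stop found by feel:** friction under the toe was a steady 5–6 N. It rose by about 1 N over the last ~5.5 mm, as the tell-tale spring should. The nose then stayed at gate x ≈ 64.2 mm while the push went to 12 N and then 14.9 N. No reading passed 15 N.

**Final picture:** the carrier looks flat and in line, about 1.5 mm off centre, and the gripper is clear of it.

**What disagreed or could not be checked:**
- The top camera puts the block 2–3 mm farther back than the tool position suggests. The same bias of about 2 mm showed in the held carrier, so I took it as grasp offset. The scene camera read it 6 mm farther back still, but its overlay was off by a similar amount.
- The tell-tale pin's end is hidden behind the head in both camera views, so "home" rests on the force readings.
- I did not re-measure where the other things lie. The arm passed well above them and registered no contact.

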